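# Line up the rosette plants by size in the pot tray

## Task

Get the growth series ready for the microscope: stand the four small potted rosette plants in the grey pot tray, one to a cell, in order of size of the plant, the smallest in the cell next to the yellow tag and each next cell a larger one, so that the largest is at the white-tagged end. Set every pot down upright on the floor of its cell without dropping or tipping it, and leave the dish, the snips and the cabbage plant where they are.

Things in the scene. Friction and masses are not known exactly. Their poses are not given: they have to be found in the camera images.
- plant_smallest: A tiny seedling: four little leaves, 15 mm across, flat over the compost of a round black plastic pot. All four pots are alike: 58 mm tall, at the top a straight rim band 60 mm in diameter and 15 mm high (the place to grip), tapering below it from 54 mm to a foot 44 mm in diameter; leaves reach at most 15 mm above the rim, within its outline; 90 to 170 g. Origin: centre of the pot's underside; z up through the plant; its yaw does not matter.
- plant_small: A rosette 29 mm across, 7 leaves, flat over the compost of a round black plastic pot. All four pots are alike: 58 mm tall, at the top a straight rim band 60 mm in diameter and 15 mm high (the place to grip), tapering below it from 54 mm to a foot 44 mm in diameter; leaves reach at most 15 mm above the rim, within its outline; 90 to 170 g. Origin: centre of the pot's underside; z up through the plant; its yaw does not matter.
- plant_large: A rosette 43 mm across, 10 leaves, flat over the compost of a round black plastic pot. All four pots are alike: 58 mm tall, at the top a straight rim band 60 mm in diameter and 15 mm high (the place to grip), tapering below it from 54 mm to a foot 44 mm in diameter; leaves reach at most 15 mm above the rim, within its outline; 90 to 170 g. Origin: centre of the pot's underside; z up through the plant; its yaw does not matter.
- plant_largest: A full rosette 57 mm across, 14 leaves, nearly covering the pot, flat over the compost of a round black plastic pot. All four pots are alike: 58 mm tall, at the top a straight rim band 60 mm in diameter and 15 mm high (the place to grip), tapering below it from 54 mm to a foot 44 mm in diameter; leaves reach at most 15 mm above the rim, within its outline; 90 to 170 g. Origin: centre of the pot's underside; z up through the plant; its yaw does not matter.
- tray: Grey plastic pot tray, fixed to the bench, 78 mm wide (its x) and 306 mm long (its y), with four cells in a single row along its y. Origin: centre of its underside, on the bench. Cell centres at y = -114, -38, +38 and +114 mm, x = 0; each cell is 66 mm square inside, its floor 3 mm above the bench; ridges between cells 10 mm wide and 13 mm high, outer walls 6 mm thick and 18 mm high.
- start_tag: Yellow tag clipped over one end of the tray (60 x 22 mm seen from above, 22 mm high, fixed); it marks the first cell and may be at either end. Origin: centre of its underside, on the tray's long axis, 162 mm from the tray's centre, hence 48, 124, 200 and 276 mm from the four cell centres.
- end_tag: White tag of the same shape on the tray's other end, fixed.
- dish: Bystander: closed clear round dish with a leaf in it, 92 mm in diameter, 16 mm high, loose. Origin: centre of its underside.
- snips: Bystander: yellow-handled steel plant snips lying flat, about 160 mm long (along their x), 50 mm wide, 10 mm high, loose. Origin: near the middle, on the bench.
- cabbage: Bystander: young cabbage plant with broad leaves, about 170 mm across and 170 mm tall, in a black pot 90 mm in diameter and 80 mm tall, loose. Origin: centre of the pot's underside.

How it is judged:
At the end, for the whole second after the job is handed in: Counted from the yellow tag the cells hold the plants from smallest to largest, each standing on its cell floor (underside under 7 mm up), within 15 mm of the tray axis and 18 mm of its distance from the tag, upright within 0.1 rad, released, at rest; bystanders within 20 mm of their start (horizontal distance between plant_smallest and start_tag between 0.03 and 0.066 m and x of plant_smallest in the frame of tray between -0.015 and 0.015 m and z of plant_smallest in the frame of tray between 0 and 0.007 m and angle between each of plant_smallest, plant_small, plant_large, plant_largest's own z axis and vertical below 0.1 rad and linear speed of each of plant_smallest, plant_small, plant_large, plant_largest below 0.02 m/s and angular speed of each of plant_smallest, plant_small, plant_large, plant_largest below 0.2 rad/s and horizontal distance between plant_small and start_tag between 0.106 and 0.142 m and x of plant_small in the frame of tray between -0.015 and 0.015 m and z of plant_small in the frame of tray between 0 and 0.007 m and horizontal distance between plant_large and start_tag between 0.182 and 0.218 m and x of plant_large in the frame of tray between -0.015 and 0.015 m and z of plant_large in the frame of tray between 0 and 0.007 m and horizontal distance between plant_largest and start_tag between 0.258 and 0.294 m and x of plant_largest in the frame of tray between -0.015 and 0.015 m and z of plant_largest in the frame of tray between 0 and 0.007 m and distance of each of dish, snips, cabbage from where it was at the start of the episode below 0.02 m); the robot touches nothing.
It fails at once if a pot is tipped more than 35 degrees (angle between any of plant_smallest, plant_small, plant_large, plant_largest's own z axis and vertical above 0.61 rad).
It fails at once if a pot is dropped: it falls free of the fingers, faster than after a 25 mm fall (0.7 m/s) ((contact force between the fingers and plant_smallest below 0.05 N and linear speed of plant_smallest above 0.7 m/s) or (contact force between the fingers and plant_small below 0.05 N and linear speed of plant_small above 0.7 m/s) or (contact force between the fingers and plant_large below 0.05 N and linear speed of plant_large above 0.7 m/s) or (contact force between the fingers and plant_largest below 0.05 N and linear speed of plant_largest above 0.7 m/s)).
It fails at once if the dish, the snips or the cabbage plant is moved more than 20 mm or the cabbage tipped (distance of any of dish, snips, cabbage from where it was at the start of the episode above 0.02 m or angle between cabbage's own z axis and vertical above 0.3 rad).
It also fails if it takes over 83 s, if anything falls off the work surface, if the arm or the gripper's body presses on something with over 40 N, if the wrist force passes 120 N, or if a joint passes its speed limit or range.

## Robot

A 6-joint arm with a two-finger parallel gripper is mounted at the origin on the work surface. World frame = base frame: x ahead of the robot, y to its left, z up, the work surface at z = 0. Lengths are in m, angles in rad, forces in N, time in s.
With the tool pointing down it reaches from about 0.35 to 0.775 m from the base axis. Payload 7.3 kg.
Tool frame: the origin (TCP) lies midway between the tips of the shut fingers; the grasp point (between the pads) lies 19 mm behind it; z points along the fingers, x is the direction in which the jaws open and shut, and the axes are right-handed (so a half turn about z gives the same grasp; the last joint's range is limited). The gripper opens to 92 mm and grips with 3 to 60 N. Pads are 19 mm wide; open, the fingers measure 130 mm over their backs; the gripper's body (75 mm by 190 mm) begins 47 mm behind the grasp point.
Start: joints at [1.003, 0.342, 1.524, -0, 1.275, -0.146], TCP at [0.215, 0.479, 0.227] pointing down, gripper open.
Joint ranges: [-2.53, 2.53], [-0.77, 2.02], [0.04, 2.7], [-1, 4.14], [0.28, 2.66], [-3.11, 3.11]. Speed limits (rad/s): [2.57, 2.57, 3.14, 3.14, 3.14, 3.14].

## Interface

Orientations are given as a 3x3 rotation matrix whose columns are the frame's x, y, z axes.
In Python, from bench import * gives the robot as it stands. The module is installed in compiled form; this text tells all that it offers. Calls block until the motion is done:
- reach(position, orientation): joint-space move of the TCP to a pose.
- movel(position, ori=None, feed=0.15): straight line of the TCP; ori=None keeps the orientation; feed is the mean speed in m/s.
- movej(angles): joint-space move.
- gripper_open() and grab(squeeze=None): open the fingers fully, or close them until they stop; squeeze is the grip in N (None keeps the last).
- pause(seconds).
- ik(position, orientation): joint angles nearest the present ones, or None.
- read_state(): the state.
- camera(name): name is "scene" or "side" or "wrist"; returns a dict with "image" (384x512x3 uint8, red, green, blue), "fov_y" (degrees; the focal length in pixels is half the picture's height over the tangent of half this angle, whatever the lens; pixels are square), "cx", "cy" (the principal point, pixels), "extrinsics" (4x4, takes a point from world to camera coordinates). Camera axes: x right, y up, looking along -z (the intrinsics and any distortion apply to the point x, -y, -z); pixel columns grow to the right and rows downward; lengths in m; the calibration is good to about 2 mm. A picture is of the moment at which its call begins. There is no depth.
A pose or a line that the arm cannot do raises MotionError and nothing moves.
- hand_in(): hands the job in, once; it reports no verdict.
The state is a dict: "time_s": time; "joint_positions": joint angles; "dq": joint speeds; "tau": joint torques, N m; "ee_pos": TCP position; "tcp_rot": TCP orientation; "contact_force": force on the tool from outside, world axes, zero at the start; "moment": the same for the moment, N m; "gripper_width": finger opening in m.
Only numpy, scipy, OpenCV 4.12 (cv2) and the standard library are available. Lean on these libraries where they do the work, as an engineer would, in place of code of your own. Each camera call takes 0.05 s, during which the arm holds its last target. There are 200 camera calls.

## Working session

There is one attempt and no reset: what is moved stays moved. The work goes in short steps, each a Python script; the robot and the scene stay as the last script left them, time stands still between calls to the robot, and variables do not carry over. Pictures are saved under pics/ and viewed, about 12 in all and at most 16, crops included, and the job is handed in when it is done.

```bash
mkdir -p pics; python3 - <<'E'
from bench import *
import cv2,numpy as np,pickle
d={}
for n in ("scene","side","wrist"):
    c=camera(n); d[n]=c; print(n,c["fov_y"],c["cx"],c["cy"],np.round(c["extrinsics"],3).tolist(),[k for k in c])
    cv2.imwrite(f"pics/{n}0.png",cv2.cvtColor(c["image"],cv2.COLOR_RGB2BGR))
pickle.dump(d,open("cam0.pkl","wb"))
a=[cv2.imread(f"pics/{n}0.png") for n in("scene","side")]
for n,i in zip(("scene","side"),a): cv2.imwrite(f"pics/{n}0b.png",cv2.resize(i,(768,576),interpolation=cv2.INTER_CUBIC))
print(read_state()["time_s"])
E
```

```text
scene 44.149213326525334 249.8389287067092 193.13187623766328 [[0.819, 0.573, 0.01, -0.497], [-0.485, 0.684, 0.544, 0.268], [0.305, -0.451, 0.839, -1.465], [0.0, 0.0, 0.0, 1.0]] ['image', 'fov_y', 'cx', 'cy', 'extrinsics']
side 43.935685691129805 256.82896228462425 190.15663175969294 [[0.982, -0.188, 0.003, -0.589], [0.126, 0.668, 0.734, -0.104], [-0.14, -0.72, 0.679, -1.432], [0.0, 0.0, 0.0, 1.0]] ['image', 'fov_y', 'cx', 'cy', 'extrinsics']
wrist 60.99000760746077 256.0283704079869 187.32980442310006 [[0.411, 0.912, -0.001, -0.524], [-0.879, 0.396, -0.265, 0.032], [-0.241, 0.11, 0.964, -0.391], [0.0, 0.0, 0.0, 1.0]] ['image', 'fov_y', 'cx', 'cy', 'extrinsics']
0.15
```

View pics/scene0b.png

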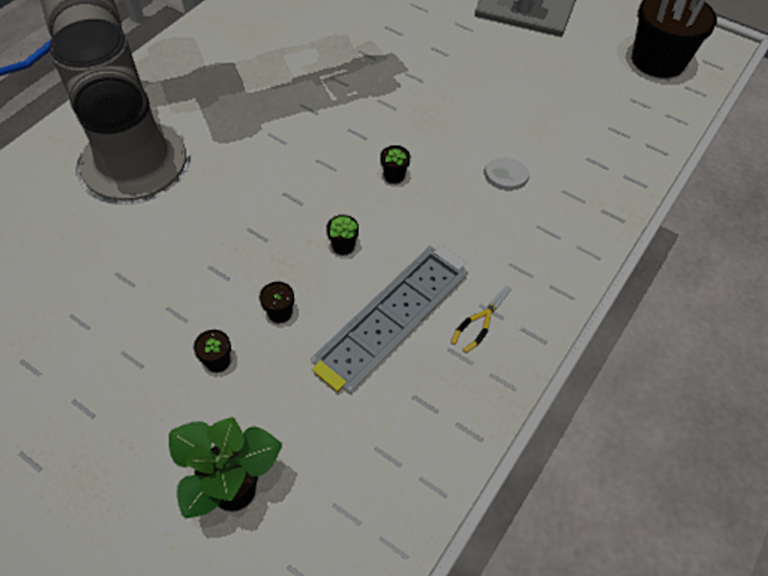

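View pics/side0b.png

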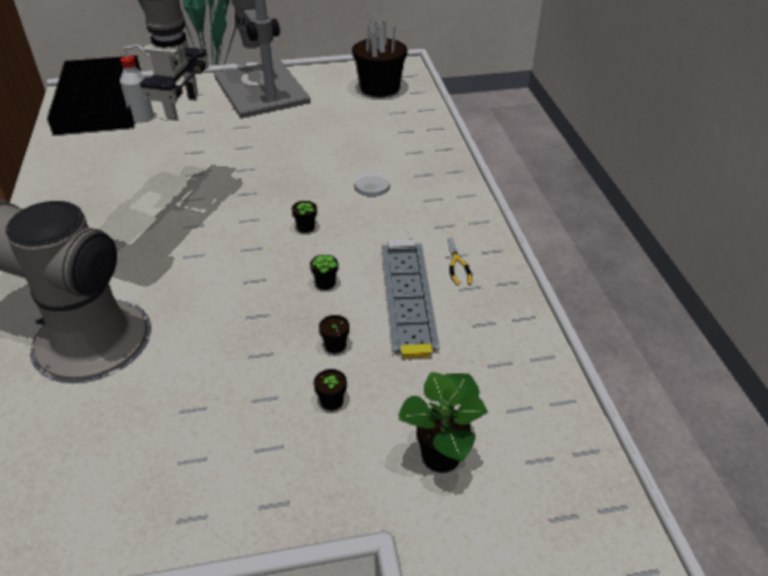

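The scene view shows four pots at (395,160), (343,230), (277,297) and (213,348). By leaf size they are large, largest, smallest and small. The tray's yellow tag is at (330,376), on the cabbage end. I'll triangulate next.

```bash
cat > h.py <<'E'
import numpy as np,cv2,pickle
def ray(c,u,v):
    f=c["image"].shape[0]/2/np.tan(np.radians(c["fov_y"]/2)); E=c["extrinsics"]; R,t=E[:3,:3],E[:3,3]
    d=R.T@np.array([(u-c["cx"])/f,-(v-c["cy"])/f,-1.]); return -R.T@t,d/np.linalg.norm(d)
def onz(c,p,z): o,d=ray(c,*p); return (o+d*(z-o[2])/d[2])
def tri(c1,p1,c2,p2):
    A=np.zeros((3,3));b=np.zeros(3);L=[ray(c1,*p1),ray(c2,*p2)]
    for o,d in L: M=np.eye(3)-np.outer(d,d);A+=M;b+=M@o
    x=np.linalg.solve(A,b); return x,[np.linalg.norm((np.eye(3)-np.outer(d,d))@(x-o)) for o,d in L][0]*2
def mask(c,lo,hi):
    m=cv2.inRange(cv2.cvtColor(c["image"],cv2.COLOR_RGB2HSV),np.array(lo),np.array(hi)); return m
GREEN=((38,100,50),(75,255,255)); YEL=((22,150,90),(35,255,255)); DARK=((0,0,0),(179,255,60)); GREY=((95,25,50),(115,120,190))
def blobs(m,mn):
    n,l,s,c=cv2.connectedComponentsWithStats(m); return [(s[i].tolist(),c[i].round(1)) for i in range(1,n) if s[i,4]>=mn]
E
python3 - <<'E'
from h import *
d=pickle.load(open("cam0.pkl","rb"))
P={"scene":dict(large=(395,159),largest=(342,228),smallest=(277,296),small=(213,347)),"side":dict(large=(304,208),largest=(324,264),smallest=(334,325),small=(331,382))}
g={}
for n in P:
    c=d[n]; hsv=cv2.cvtColor(c["image"],cv2.COLOR_RGB2HSV)
    m=mask(c,(0,0,0),(179,255,255))*0
    for k,(u,v) in P[n].items():
        u,v=u/1.5,v/1.5
        # rim: dark or green/brown pixels in window (value low or sat high)
        x0,y0=int(u-16),int(v-16); w=hsv[y0:y0+44,x0:x0+34]
        mm=((w[...,2]<75)|(w[...,1]>90)).astype(np.uint8)
        b=max(blobs(mm,20),key=lambda b:b[0][4])[0]
        # widest rows = rim: top of blob, left/right extents ; ellipse ratio from view angle
        left,right,top=b[0]+x0,b[0]+b[2]+x0,b[1]+y0
        o,dr=ray(c,u,v); W=b[2]; p=((left+right)/2-.5, top+W/2*abs(dr[2])-.5)
        gm=mask(c,(35,90,40),(80,255,255))[y0:y0+34,x0:x0+34]
        g[n,k]=p; print(n,k,"W",W,np.round(p,1),"plane z58",onz(c,p,.058).round(4),"green n",(gm>0).sum())
for k in P["scene"]:
    x,e=tri(d["scene"],g["scene",k],d["side"],g["side",k]); print(k,x.round(4),"gap",round(e,4))
for n in P:
    c=d[n]
    print(n,"yellow",[(b,onz(c,b[1],.022).round(4)) for b in blobs(mask(c,*YEL),30)])
    print("grey sample",cv2.cvtColor(c["image"],cv2.COLOR_RGB2HSV)[(int(318/1.5),int(388/1.5)) if n=="scene" else (int(290/1.5),int(407/1.5))])
E
```

```text
scene large W 20 [263.5 103.8] plane z58 [0.4622 0.2762 0.058 ] green n 108
scene largest W 21 [228.  150.8] plane z58 [0.4812 0.0738 0.058 ] green n 222
scene smallest W 23 [184.  197.1] plane z58 [ 0.4787 -0.1134  0.058 ] green n 18
scene small W 26 [141.5 230.7] plane z58 [ 0.4557 -0.2497  0.058 ] green n 83
side large W 16 [202.5 138.2] plane z58 [0.4603 0.2764 0.058 ] green n 77
side largest W 18 [215.5 175.4] plane z58 [0.4799 0.0723 0.058 ] green n 141
side smallest W 20 [222.5 216.7] plane z58 [ 0.477  -0.1123  0.058 ] green n 12
side small W 22 [219.5 254. ] plane z58 [ 0.4501 -0.2486  0.058 ] green n 70
large [0.4607 0.2786 0.0558] gap 0.001
largest [0.4801 0.0753 0.0556] gap 0.0002
smallest [ 0.4775 -0.1122  0.0569] gap 0.0016
small [ 0.4515 -0.2466  0.0531] gap 0.004
scene yellow [(([313, 206, 15, 13, 65], array([322. , 210.9])), array([0.7832, 0.0782, 0.022 ])), (([209, 241, 21, 20, 187], array([218.9, 250.3])), array([ 0.6312, -0.1693,  0.022 ]))]
grey sample [94 21 95]
side yellow [(([268, 229, 20, 10, 155], array([277.1, 233.5])), array([ 0.6263, -0.174 ,  0.022 ]))]
grey sample [104  29 114]
```

Both views agree to a few millimetres. Next I'll move in for a close wrist view of the tray.

```bash
cat >> h.py <<'E'
def down(a): c,s=np.cos(a),np.sin(a); return np.array([[c,s,0],[s,-c,0],[0,0,-1.]])
E
python3 - <<'E'
from bench import *
from h import *
print(np.round(read_state()["tcp_rot"],2).tolist())
for a in (0,np.pi): print(a, ik([.6,-.02,.35],down(a)), ik([.46,.276,.2],down(a)), ik([.63,-.13,.03],down(a)))
R=down(0)
try: reach([.55,-.0,.3],R)
except MotionError as e: print(e)
c=camera("wrist"); pickle.dump(c,open("w1.pkl","wb"))
E_=c["extrinsics"]; print("cam at",(-E_[:3,:3].T@E_[:3,3]).round(3),"time",read_state()["time_s"])
cv2.imwrite("pics/w1.png",cv2.resize(cv2.cvtColor(c["image"],cv2.COLOR_RGB2BGR),(768,576),interpolation=cv2.INTER_CUBIC))
E
```

```text
[[0.41, 0.91, -0.0], [0.91, -0.41, -0.0], [-0.0, -0.0, -1.0]]
0 [-1.60929695e-01  4.34889456e-01  1.05037109e+00 -4.44089210e-16
  1.65633211e+00 -1.60929695e-01] [ 3.97515217e-01  3.85514244e-01  1.53534580e+00 -4.44089210e-16
  1.22073261e+00  3.97515217e-01] [-3.22541687e-01  7.50282356e-01  1.39428821e+00 -4.44089210e-16
  9.97022093e-01 -3.22541687e-01]
3.141592653589793 [-1.60929695e-01  4.34889456e-01  1.05037109e+00 -4.44089210e-16
  1.65633211e+00  2.98066296e+00] [ 3.97515217e-01  3.85514244e-01  1.53534580e+00 -4.44089210e-16
  1.22073261e+00 -2.74407744e+00] [-3.22541687e-01  7.50282356e-01  1.39428821e+00 -4.44089210e-16
  9.97022093e-01  2.81905097e+00]
cam at [0.55  0.073 0.458] time 2.3167
```

View pics/w1.png

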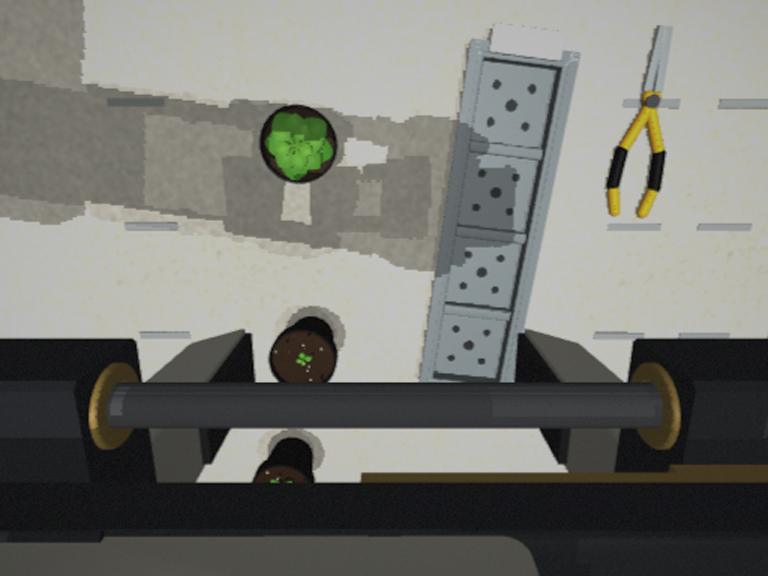

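The wrist view shows the tray clearly. The centre holes of the cells are at (511,105), (495,192), (481,272) and (469,345), and the white tag is at the top. The snips are about 70 mm clear of the tray, and the largest rosette is at (298,143).

```bash
python3 - <<'E'
from h import *
c=pickle.load(open("w1.pkl","rb"))
H=[(469,345),(481,272),(495,192),(511,105)]
g=cv2.cvtColor(c["image"],cv2.COLOR_RGB2GRAY); Q=[]
for u,v in H:
    u,v=int(u/1.5),int(v/1.5); w=g[v-6:v+7,u-6:u+7].astype(float); k=np.clip(np.median(w)-15-w,0,None)
    yy,xx=np.mgrid[-6:7,-6:7]; p=(u+(k*xx).sum()/k.sum(),v+(k*yy).sum()/k.sum()); Q.append(onz(c,p,.003)[:2]); print(np.round(p,1),Q[-1].round(4))
Q=np.array(Q); print("spacing",np.linalg.norm(np.diff(Q,axis=0),axis=1).round(4))
s=np.array([-114,-38,38,114])/1000; A=np.c_[np.ones(4),s]; X=np.linalg.lstsq(A,Q,rcond=None)[0]; print("centre",X[0].round(4),"dir",X[1].round(4),np.linalg.norm(X[1]),"res",(A@X-Q).round(4).tolist())
u=X[1]/np.linalg.norm(X[1]); cells=X[0]+np.outer(s,u); print(cells.round(4).tolist(),"ang",np.arctan2(-u[0],u[1]), "tag",(X[0]-.162*u).round(4))
pickle.dump((cells,u),open("cells.pkl","wb"))
d=pickle.load(open("cam0.pkl","rb"))
for n,p in(("scene",(447,257)),("side",(402,244))): print("white tag",onz(d[n],(p[0]/1.5,p[1]/1.5),.022).round(3))
for k,p in dict(largest=(298,143.5),smallest=(303.5,351)).items(): print(k,onz(c,(p[0]/1.5,p[1]/1.5),.058).round(4))
# cabbage leaves / dish extents in scene
E
```

```text
[312.  229.8] [ 0.6334 -0.1186]
[320.7 181.1] [ 0.6425 -0.0432]
[330.1 128. ] [0.6514 0.0323]
[340.4  69.9] [0.6604 0.1079]
spacing [0.0759 0.0761 0.0761]
centre [ 0.6469 -0.0054] dir [0.1185 0.9936] 1.0005991071599047 res [[0.0, -0.0], [-0.0, 0.0001], [0.0, 0.0], [0.0, -0.0]]
[[0.6334, -0.1186], [0.6424, -0.0432], [0.6514, 0.0323], [0.6604, 0.1078]] ang -0.11872019441051154 tag [ 0.6277 -0.1663]
white tag [0.664 0.15  0.022]
white tag [0.667 0.146 0.022]
largest [0.4815 0.0749 0.058 ]
smallest [ 0.4781 -0.1016  0.058 ]
```

The tray fit is excellent: 76.0 mm spacing, tag predicted at (0.628,-0.166). I'll place the largest first, checking grip width and wrist force.

```bash
cat >> h.py <<'E'
from bench import *
A=-0.1187
def put(xy,cell,zg=.032,zup=.15):
    cells,u=pickle.load(open("cells.pkl","rb")); R=down(A); q=cells[cell]
    gripper_open(); reach([*xy,zup],R); movel([*xy,zg],feed=.15); grab(20)
    w=read_state()["gripper_width"]; print("width",round(w,4))
    if not .055<w<.065: print("BAD GRIP"); return
    movel([*xy,zup],feed=.2); s=read_state(); print("width up",round(s["gripper_width"],4),"F",np.round(s["contact_force"],2))
    movel([*q,zup],feed=.25); movel([*q,.05],feed=.2); movel([*q,zg+.0035],feed=.03)
    s=read_state(); print("down F",np.round(s["contact_force"],2),"M",np.round(s["moment"],2))
    gripper_open(); movel([*q,zup],feed=.2); print("t",read_state()["time_s"])
def look(n,f):
    c=camera(n); pickle.dump(c,open(f+".pkl","wb")); cv2.imwrite(f"pics/{f}.png",cv2.resize(cv2.cvtColor(c["image"],cv2.COLOR_RGB2BGR),(768,576),interpolation=cv2.INTER_CUBIC)); return c
E
python3 - <<'E'
from h import *
d=pickle.load(open("cam0.pkl","rb"))
print("cabbage",onz(d["scene"],(150,305),.12).round(3),onz(d["side"],(443/1.5,410/1.5),.12).round(3))
put([.4808,.0748],3)
R=down(A); reach([.50,-.24,.28],R); look("wrist","w2"); print(read_state()["time_s"])
E
```

```text
cabbage [ 0.622 -0.391  0.12 ] [ 0.619 -0.394  0.12 ]
width 0.0593
width up 0.0593 F [-0.01 -0.22 -1.37]
down F [-0.38 -0.88 -0.71] M [-0.1   0.02  0.04]
t 9.2
10.75
```

View pics/w2.png

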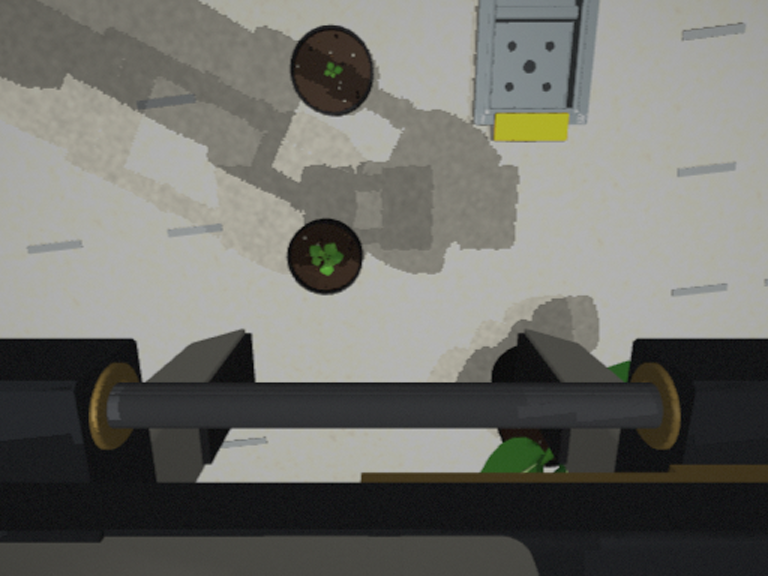

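This wrist view shows the smallest's rim at (332,70), the small's at (325,256), the yellow tag at (531,127) and cell 1's hole at (529,67).

```bash
python3 - <<'E'
from h import *
c=pickle.load(open("w2.pkl","rb")); P={k:onz(c,(p[0]/1.5,p[1]/1.5),z)[:2] for k,p,z in (("smallest",(331.5,70),.058),("small",(325,256),.058),("hole",(529,67),.003))}
for k in P: print(k,P[k].round(4))
dev=lambda k,q:np.linalg.norm(P[k]-q)
if dev("smallest",[.4775,-.112])<.008 and dev("small",[.4525,-.248])<.01 and dev("hole",[.6334,-.1186])<.006:
    put(P["small"],1); put(P["smallest"],0)
    R=down(A); reach([.50,.19,.25],R); look("wrist","w3")
    look("scene","s3"); print(read_state()["time_s"])
else: print("mismatch")
E
```

```text
smallest [ 0.477  -0.1106]
small [ 0.4517 -0.2455]
hole [ 0.634  -0.1194]
width 0.0599
width up 0.0596 F [ 0.66 -0.38 -1.67]
down F [-0.23  0.26 -1.75] M [-0.04  0.05 -0.02]
t 17.8667
width 0.0598
width up 0.0595 F [-0.2   0.34 -1.45]
down F [-0.71  0.06 -1.42] M [-0.07  0.04  0.05]
t 24.625
26.0417
```

View pics/w3.png

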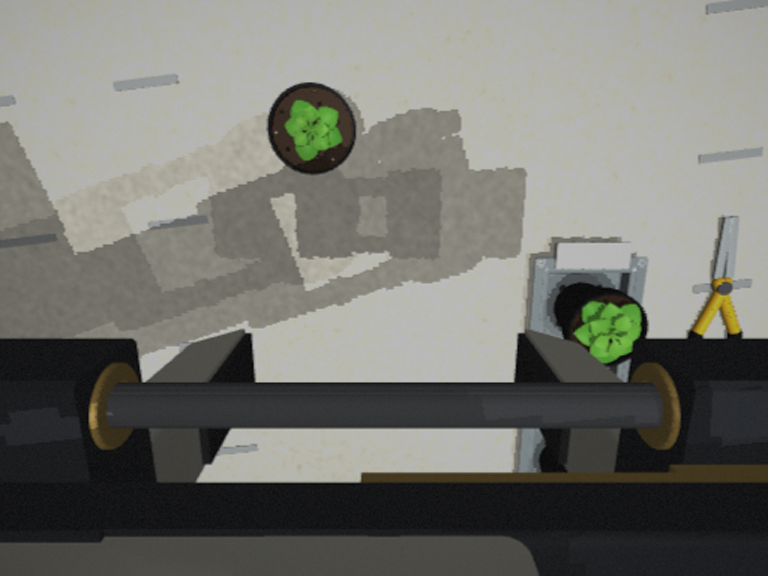

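View pics/s3.png

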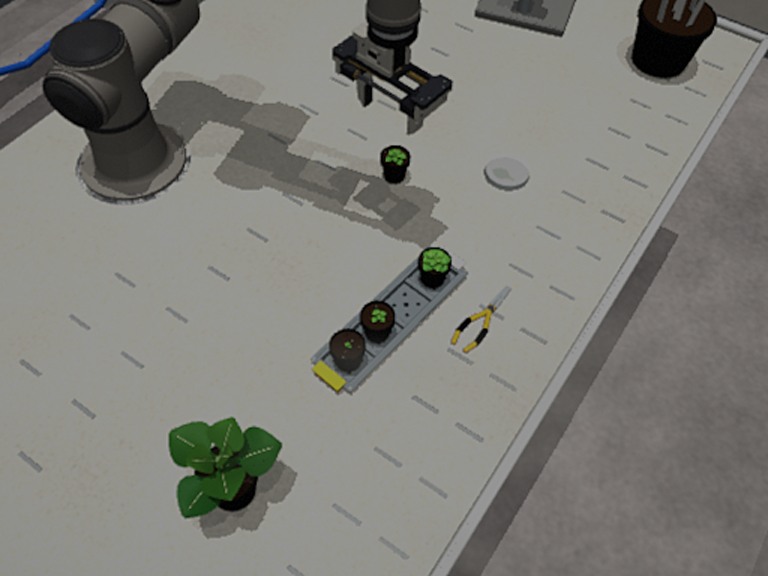

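Three pots stand in their cells, in order. The remaining large pot has its rim at (312,128) in the wrist view.

```bash
python3 - <<'E'
from h import *
c=pickle.load(open("w3.pkl","rb")); p=onz(c,(312/1.5,128/1.5),.058)[:2]; print(p.round(4))
if np.linalg.norm(p-[.4612,.277])<.008:
    put(p,2)
    R=down(A); reach([.57,-.08,.33],R); look("wrist","w4")
    reach([.42,.3,.3],R); c1=look("scene","s4"); c2=look("side","d4"); print(read_state()["time_s"])
E
```

```text
[0.4611 0.2782]
width 0.0594
width up 0.0592 F [ 0.19 -0.24 -1.18]
down F [-0.28 -0.3  -0.11] M [-0.03  0.09 -0.02]
t 33.2917
35.8667
```

View pics/s4.png

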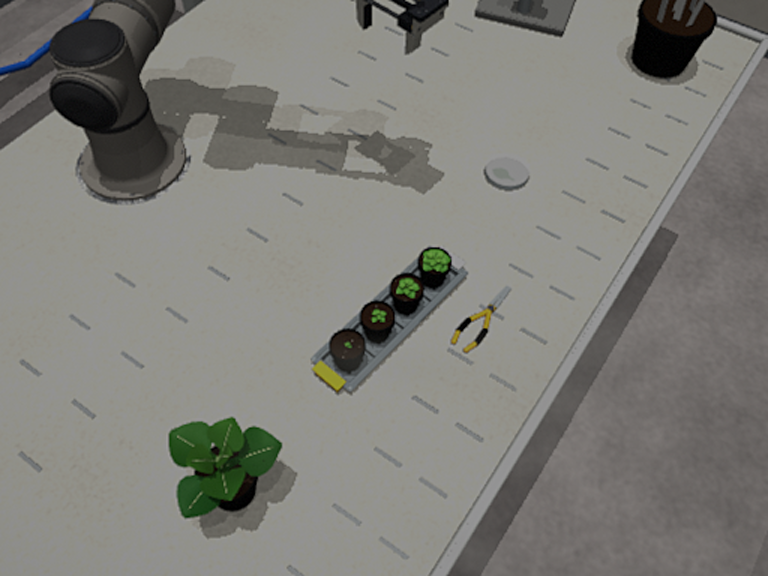

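View pics/d4.png

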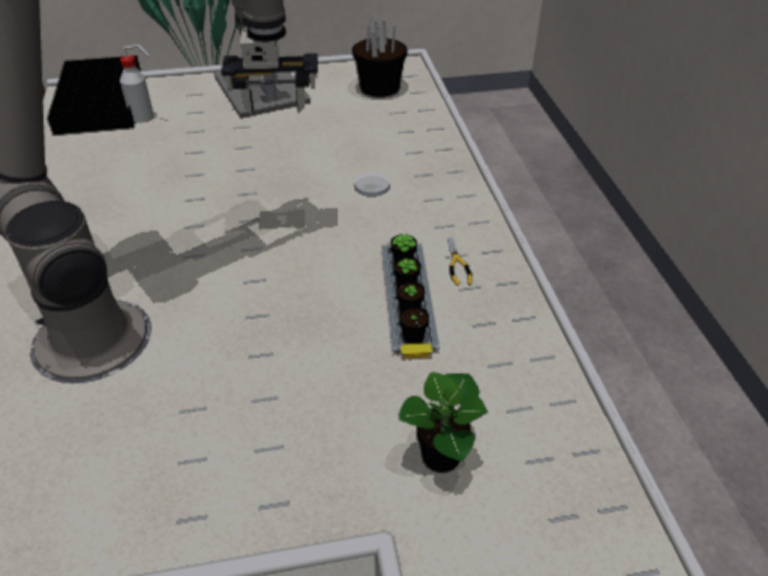

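View pics/w4.png

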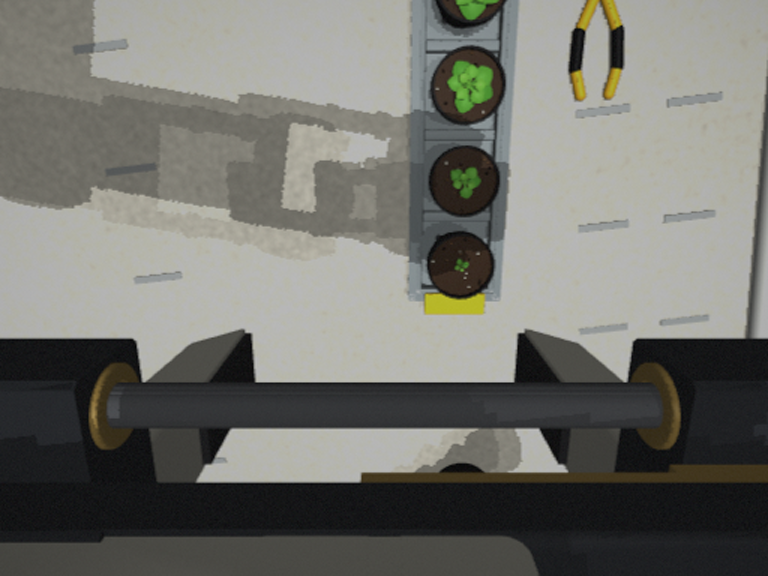

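All four pots are in order with the smallest at the yellow tag. The wrist view shows rims at (468,84), (464,181) and (461,265). I'll run a numeric check, then hand in.

```bash
python3 - <<'E'
from h import *
cells,u=pickle.load(open("cells.pkl","rb")); n=np.array([u[1],-u[0]])
w,s4,d4=[pickle.load(open(f+".pkl","rb")) for f in("w4","s4","d4")]
ok=True
for i,p in((0,(461,265)),(1,(464,181)),(2,(468,84))):
    e=onz(w,(p[0]/1.5,p[1]/1.5),.061)[:2]-cells[i]; print("cell",i,"dx,dy mm",(e@n*1e3).round(1),(e@u*1e3).round(1)); ok&=abs(e@n)<.012 and abs(e@u)<.014
x,e=tri(s4,(435/1.5,262/1.5),d4,(403/1.5,244/1.5)); q=x[:2]-cells[3]; print("largest",x.round(4),(q@n*1e3).round(1),(q@u*1e3).round(1)); ok&=abs(q@n)<.012 and abs(q@u)<.014
d=pickle.load(open("cam0.pkl","rb"))
for k,(a,b,c_,e_) in dict(dish=(315,98,360,132),snips=(295,185,345,240),cabbage=(108,275,195,350)).items():
    print(k,"mean diff",np.abs(d["scene"]["image"][b:e_,a:c_].astype(int)-s4["image"][b:e_,a:c_]).mean().round(2))
print(ok,read_state()["contact_force"].round(2) if hasattr(read_state()["contact_force"],"round") else "")
if ok: hand_in(); print("handed in",read_state()["time_s"])
E
```

```text
cell 0 dx,dy mm -0.4 1.0
cell 1 dx,dy mm -0.8 -1.3
cell 2 dx,dy mm -0.9 -0.0
largest [0.661  0.1095 0.0519] 0.4 1.8
dish mean diff 1.15
snips mean diff 1.52
cabbage mean diff 1.11
True [0.6  0.12 0.2 ]
the job is handed in; nothing more can be done
the job is handed in; nothing more can be done
```

The four pots now stand in the tray, smallest at the yellow tag, then small, large and largest at the white-tagged end. I handed the job in at about 36 s of the 83 s allowed; no verdict was given.

- **Pot positions:** in the last pictures every pot measured within 2 mm of its cell centre and looked upright. I saw no sign of a drop or tip. The finger opening stayed at 59–60 mm during each lift, which matches the 60 mm rim.
- **Bystanders:** the dish, snips and cabbage show only noise-level change between the first and last scene pictures.
- **Weaker check:** the largest pot was outside the useful part of the final wrist view. I checked it from the scene and side views instead, which put its rim centre at 52 mm where about 61 mm is expected. I put that down to hand-picked pixels, since the views show the pot seated in its cell.
- **One disagreement:** an early wrist reading of the smallest pot, partly hidden by the gripper, was 10 mm off. A second, clear view settled it before the grasp.

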